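# Free the jammed score counter and stand it up

### The job

The wooden score counter has been jammed diagonally into the domino case, its corners caught under the two side lips: turn it until it lies square along the case, lift it out, and lay it down flat on the table clear of the case and let go of it. Then take it again another way and stand it upright on either end in the middle of the round coaster, and leave it standing there, without disturbing the dominoes, the cup or the ashtray.

Things in the scene. Friction and masses are not known exactly. Their poses are not given: they have to be found in the camera images.
- counter_mid (a point): the score counter: a light-wood rectangular frame with two rows of dark wooden beads, loose, 140 mm long (its x axis), 50 mm wide (y), 44 mm thick (z), about 0.2 kg, outside solid on every side. This point is its centre. It starts lying in the case, turned about 42 degrees (counter-clockwise seen from above) from the case's x axis. It stands steadily on either of its 50 x 44 mm ends
- case: the domino case, a fixed open wooden box, outside 186 mm (x) by 150 mm (y) by 63 mm high, inside 170 by 134 mm, walls 8 mm, floor 8 mm thick. Origin: centre of its underside. Along its two longer sides (parallel to x) a lip 14 mm wide and 6 mm thick juts inward at the top, its underside 57 mm above the table, so the opening is 170 by 106 mm. The counter (top at 52 mm) passes up between the lips when centred and within about 20 degrees of the case's x axis
- coaster_top (a point): centre of the top face of a fixed flat round silicone coaster, 110 mm across, 4 mm high; z up. It and the ashtray lie to the robot's right, one nearer, one farther. Between these two and the case, on the robot's left, the table is clear for at least 200 mm (around x = 0.50, y = -0.06 m)
- cup: aluminium cup, loose, 72 mm across, 85 mm high; origin at the centre of its underside
- ashtray: round glass ashtray, loose, 96 mm across the top, 34 mm high; origin at the centre of its underside
- dom0: one of five ivory dominoes, loose, 46 x 23 x 10 mm, laid in a cross on a fixed cork mat 140 mm square, 3 mm thick, beyond the middle of the table; origin at the centre of its underside
- dom1: one of five ivory dominoes, loose, 46 x 23 x 10 mm, laid in a cross on a fixed cork mat 140 mm square, 3 mm thick, beyond the middle of the table; origin at the centre of its underside
- dom2: one of five ivory dominoes, loose, 46 x 23 x 10 mm, laid in a cross on a fixed cork mat 140 mm square, 3 mm thick, beyond the middle of the table; origin at the centre of its underside
- dom3: one of five ivory dominoes, loose, 46 x 23 x 10 mm, laid in a cross on a fixed cork mat 140 mm square, 3 mm thick, beyond the middle of the table; origin at the centre of its underside
- dom4: one of five ivory dominoes, loose, 46 x 23 x 10 mm, laid in a cross on a fixed cork mat 140 mm square, 3 mm thick, beyond the middle of the table; origin at the centre of its underside
Things that resemble listed ones, but are neither listed nor needed, are in the scene too. There is more than one size of the part that bears counter_mid; the job needs the largest.

How it is judged:
By the outcome, as a careful person would: the job done as asked, in the order asked, and still so for the second after the job is handed in, with the robot touching nothing.
It also fails if it takes over 61 s, if anything falls off the work surface, if the arm or the gripper's body presses on something with over 40 N, if the wrist force passes 120 N, or if a joint passes its speed limit or range.

### The arm

A 6-joint arm with a two-finger parallel gripper is mounted at the origin on the work surface. World frame = base frame: x ahead of the robot, y to its left, z up, the work surface at z = 0. Lengths are in mm, angles in rad, forces in N, time in s.
With the tool pointing down it reaches from about 350 to 775 mm from the base axis. Payload 7.3 kg.
Tool frame: the origin (TCP) lies at the very end of the fingers, on their centre line; the grasp point (between the pads) lies 19 mm behind it; z points along the fingers, y is the line along which they close (so a half turn about z gives the same grasp; the last joint's range is limited). The gripper opens to 92 mm and grips with 3 to 60 N. Pads are 19 mm wide; open, the fingers measure 130 mm over their backs; the gripper's body (75 mm by 190 mm) begins 47 mm behind the grasp point.
Start: joints at [0.97, 0.342, 1.524, -0, 1.275, -0.146], TCP at [230.612, 471.66, 226.741] pointing down, gripper open.
Joint ranges: [-2.53, 2.53], [-0.77, 2.02], [0.04, 2.7], [-1, 4.14], [0.28, 2.66], [-3.11, 3.11]. Speed limits (rad/s): [2.57, 2.57, 3.14, 3.14, 3.14, 3.14].

### API

Orientations are given as [roll, pitch, yaw] about the fixed x, y, z axes, in that order (R = Rz(yaw) Ry(pitch) Rx(roll)).
In Python, from plant import get_obs, capture, close_job gives the robot as it stands. The module is installed in compiled form; this text tells all that it offers.
- The arm moves only by the shell command python3 -m handwheel 'ROWS'. ROWS is JSON, a list of rows, each a list of 3 entries, a list of its own where there are three numbers: the turn, a rotation vector about the tool's x, y, z in degrees, then the shift along the tool's x, y, z in m, then the opening, from 0 (shut) to 1 (fully open). A call has 1 to 12 rows; each row is the pose to reach, as a shift and turn from the pose commanded when the call began, along the tool's axes at that moment; what a row does not reach only later rows make up. A row lasts 1/10 s, in which the tool goes at most 50 mm and 8.59 degrees, less where a joint would pass 70% of its speed; a pose out of reach is approached as far as the arm can. A call with a gripper value outside its range is refused whole. The fingers move at their own pace and stop on an object; the grip force is fixed at half the most. Time passes only in rows, so rows that repeat a pose let the fingers close. It gives the time, the measured TCP pose, the force, the opening and the grip force at its end, in the units of the state.
- get_obs(): the state, without advancing time (a new reading comes with each control period).
- capture(name): name is "side" or "top"; returns a dict with "image" (400x640x3 uint8, red, green, blue), "depth" (400x640 float32, mm along the optical axis (not along the pixel's ray), 0 where there is no reading), "fx", "fy", "cx", "cy" (pixels), "k1" (the pictures are not rectified: a ray, as slopes to the right and down, at radius r is drawn at 1 + k1 r^2 times it, then the intrinsics apply), "camera_from_world" (4x4, takes a point from world to camera coordinates). Camera axes: x right, y down, z forward; pixel columns grow to the right and rows downward; lengths in mm; the calibration is good to about 2 mm. A picture is of the moment at which its call begins.
- close_job(): hands the job in; it is judged then, once.
The state is a dict: "time": time; "joint_positions": joint angles; "dq": joint speeds; "tau": joint torques, N m; "tool_pos": TCP position; "tcp_rot": TCP orientation; "contact_force": force on the tool from outside, world axes, zero at the start; "moment": the same for the moment, N m; "grip_width": finger opening in mm; "finger_force": force on a finger pad.
Only numpy, scipy, OpenCV 4.12 (cv2) and the standard library are available. Lean on these libraries where they do the work, as an engineer would, in place of code of your own. Each camera call takes 0.05 s, during which the arm holds its last target. There are 200 camera calls.

## Working session

There is one attempt and no reset: what is moved stays moved. The work goes in short steps, Python scripts to look and compute and a shell command to move; the robot and the scene stay as the last step left them, time stands still between calls to the robot, and variables do not carry over. Pictures are saved under pics/ and viewed, at most 10 in all, crops included, and the job is handed in when it is done.

```bash
mkdir -p pics; cat > h.py <<'E'
import numpy as np, cv2
from plant import get_obs, capture
def snap(n,f=None):
    c=capture(n)
    if f: cv2.imwrite('pics/'+f,cv2.cvtColor(c['image'],cv2.COLOR_RGB2BGR))
    return c
def ray(c,u,v):
    K=np.array([[c['fx'],0,c['cx']],[0,c['fy'],c['cy']],[0,0,1.]])
    p=cv2.undistortPoints(np.array([[[u,v]]],float),K,np.array([c['k1'],0,0,0.]))[0,0]
    T=np.array(c['camera_from_world']);R=T[:3,:3];o=-R.T@T[:3,3]
    return o,R.T@np.array([p[0],p[1],1])
def onz(c,u,v,z):
    o,d=ray(c,u,v);return o+d*(z-o[2])/d[2]
def dep(c,u,v):
    o,d=ray(c,u,v);return o+d*c['depth'][int(round(v)),int(round(u))]
def cloud(c):
    h,w=c['depth'].shape
    u,v=np.meshgrid(np.arange(w),np.arange(h))
    K=np.array([[c['fx'],0,c['cx']],[0,c['fy'],c['cy']],[0,0,1.]])
    p=cv2.undistortPoints(np.stack([u,v],-1).reshape(-1,1,2).astype(float),K,np.array([c['k1'],0,0,0.]))[:,0]
    T=np.array(c['camera_from_world']);R=T[:3,:3]
    X=np.c_[p,np.ones(len(p))]*c['depth'].reshape(-1,1)
    return ((X-T[:3,3])@R).reshape(h,w,3)
E
python3 - <<'E'
from h import *
for n in('top','side'):
    c=snap(n,n+'0.png');print(n,c['fx'],c['k1'],ray(c,320,200))
print(get_obs())
E
```

```text
top 418.22326892068526 -0.10350241364576729 (array([472.62337608,  61.999189  , 955.73452763]), array([ 0.1270592 ,  0.01705981, -0.99191016]))
side 379.0833066736639 -0.06239162820529136 (array([ 476.05061324, -440.73985206,  694.07450183]), array([ 0.13757287,  0.60390944, -0.78511458]))
{'time': 0.1, 'joint_positions': array([ 9.69998533e-01,  3.42673821e-01,  1.52492417e+00,  1.37662005e-06,
        1.27539452e+00, -1.46052010e-01]), 'dq': array([-5.11624522e-05, -4.51312927e-04, -2.77281489e-03, -9.63634289e-04,
       -4.71906286e-04,  1.34758249e-03]), 'tau': array([ 2.19120891e-03, -4.32001984e+01, -2.44693941e+01,  7.20994477e-02,
        5.25442546e-02, -4.35633115e-05]), 'tool_pos': array([230.39464806, 471.34111467, 226.10274182]), 'tcp_rot': array([-3.14020790e+00, -2.05027590e-04,  2.68684633e+00]), 'contact_force': array([0.17608218, 0.15605931, 0.67867334]), 'moment': array([-0.0248938 ,  0.03849624, -0.02127316]), 'finger_force': 0.0, 'grip_width': 92.02007337480488}
```

View pics/top0.png

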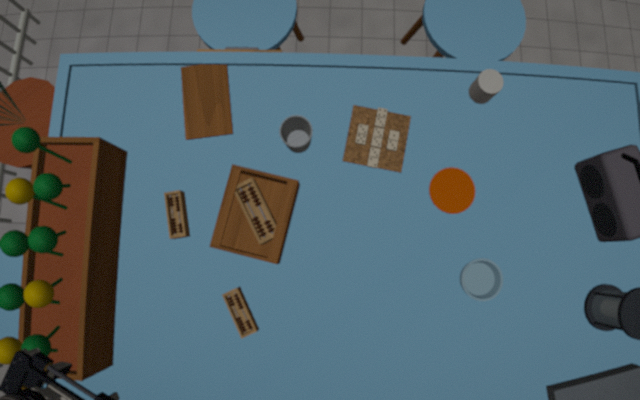

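View pics/side0.png

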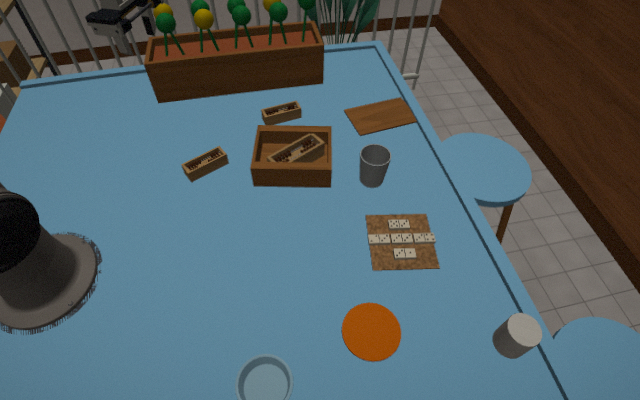

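The top view shows the case around (255,214), with the counter in it at (256,211). The coaster is at (452,190), the ashtray at (480,279), the cup at (296,134) and the dominoes at (377,138). The side view agrees, and image up in the top view is +x.

```bash
cat > m.py <<'E'
from h import *
def counter(c,P,zlo,zhi,roi):
    x0,x1,y0,y1=roi
    m=(P[...,2]>zlo)&(P[...,2]<zhi)&(P[...,0]>x0)&(P[...,0]<x1)&(P[...,1]>y0)&(P[...,1]<y1)
    return m
def rect(Q):
    r=cv2.minAreaRect(Q[:,:2].astype(np.float32).reshape(-1,1,2));b=cv2.boxPoints(r)
    e=b[1]-b[0];f=b[2]-b[1]
    if np.hypot(*f)>np.hypot(*e): e=f
    a=np.degrees(np.arctan2(e[1],e[0]));return np.round(r[0],1),np.round(r[1],1),round((a+90)%180-90,1)
E
python3 - <<'E'
from m import *
for n in('top','side'):
    c=snap(n);P=cloud(c);im=c['image'];hsv=cv2.cvtColor(im,cv2.COLOR_RGB2HSV)
    for u,v in ([(256,212),(452,190),(240,171),(300,300)] if n=='top' else [(297,151),(371,331),(290,183),(300,230)]): print(n,u,v,dep(c,u,v).round(1),im[v,u])
    X,Y,Z=P[...,0],P[...,1],P[...,2]
    m=(hsv[...,0]<12)&(hsv[...,1]>200)&(im[...,0]>180)
    k,l,s,cc=cv2.connectedComponentsWithStats(m.astype(np.uint8));
    i=1+np.argmax(s[1:,4]);print('coaster',s[i],onz(c,*cc[i],4).round(1))
    v=P[c['depth']>0]
    B=v[(v[:,2]>58)&(v[:,2]<68)&(np.hypot(v[:,0]-450,v[:,1]-200)<150)]
    print('n',len(B), B.min(0),B.max(0))
    k=(Z>56)&(Z<70)&(X>330)&(X<600)&(Y>60)&(Y<330)
    k,l,s,cc=cv2.connectedComponentsWithStats(k.astype(np.uint8))
    for i in range(1,k):
        if s[i,4]>100: Q=P[l==i];print('comp',s[i],rect(Q),Q[:,2].mean())
    k=(Z>45)&(Z<55)&(X>330)&(X<600)&(Y>60)&(Y<330)
    k,l,s,cc=cv2.connectedComponentsWithStats(k.astype(np.uint8))
    for i in range(1,k):
        if s[i,4]>60: Q=P[l==i];print('c50',s[i],rect(Q),Q[:,2].mean())
E
```

```text
top 256 212 [560.  219.5  31.9] [121  96  69]
top 452 190 [ 626.5 -226.9    5.8] [133  68   3]
top 240 171 [645.7 253.6  63.5] [77 50 28]
top 300 300 [367.3 116.4   5.3] [ 85 121 139]Traceback (most recent call last):
  File "<stdin>", line 8, in <module>
    return _wrapfunc(a, 'argmax', axis=axis, out=out, **kwds)
    return bound(*args, **kwds)
ValueError: attempt to get argmax of an empty sequence
```

```bash
cat > s.py <<'E'
from m import *
for n in('top','side'):
    c=snap(n);P=cloud(c);im=c['image'];hsv=cv2.cvtColor(im,cv2.COLOR_RGB2HSV)
    X,Y,Z=P[...,0],P[...,1],P[...,2];D=c['depth']>0
    m=(hsv[...,0]<20)&(hsv[...,1]>235)&(im[...,0]>90)&D&(abs(Z)<25)
    k,l,s,cc=cv2.connectedComponentsWithStats(m.astype(np.uint8));
    if k>1: i=1+np.argmax(s[1:,4]);print(n,'coaster',s[i],onz(c,*cc[i],4).round(1),rect(P[l==i]))
    for nm,lo,hi in(('rim',58,72),('cnt',46,57),('cup',78,100),('ash',28,45),('dom',8,20)):
        k=(D&(Z>lo)&(Z<hi)&(X>330)&(X<850)&(Y>-450)&(Y<330)).astype(np.uint8)
        k,l,s,cc=cv2.connectedComponentsWithStats(k)
        for i in range(1,k):
            if s[i,4]>80: Q=P[l==i];print(n,nm,s[i],rect(Q),Q[:,2].mean().round(1))
E
python3 s.py
```

```text
top coaster [ 431  169   43   43 1260] [ 626.5 -227.2    4. ] (array([ 625.8, -226.3]), array([99.2, 98.2]), np.float32(80.1))
top rim [282 119  28  19  85] (array([748.2, 139.4]), array([29.9, 60.8]), np.float32(-69.3)) 65.1
top rim [ 209  164   89  100 2238] (array([555.2, 219.5]), array([152.4, 187.3]), np.float32(-12.2)) 64.5
top cnt [235 177  41  68 677] (array([562.6, 216.7]), array([140.9,  50.4]), np.float32(28.8)) 51.6
top cup [280 115  32  33 203] (array([732.7, 134.2]), array([69.8, 66.9]), np.float32(1.6)) 85.1
top ash [237 182  38  58 611] (array([563. , 218.3]), array([124.3,  37. ]), np.float32(28.8)) 34.8
top ash [461 258  42  43 411] (array([ 425. , -284.2]), array([92.6, 93.7]), np.float32(-89.6)) 34.8
top ash [222 287  29  31 286] (array([355. , 255.3]), array([70.3, 37.4]), np.float32(26.2)) 33.0
top dom [217  91  14  21  96] (array([825. , 314.7]), array([50.1, 29.8]), np.float32(1.0)) 9.2
top dom [367 108  21  60 589] (array([745.3, -49.8]), array([ 23.9, 143.8]), np.float32(-10.3)) 14.6
top dom [355 124  13  22 190] (array([749.9, -12.4]), array([23.1, 47.4]), 
[... 2471 characters left out ...]
de dom [258 139  38  23 132] (array([505.7, 281.6]), array([116.9,  58.1]), np.float32(29.3)) 14.0
side dom [202 158  27  16 101] (array([362.5, 238.4]), array([72.9,  6.1]), np.float32(26.0)) 13.9
side dom [252 180  79   6 256] (array([538. , 146.5]), array([  5.1, 185.9]), np.float32(-12.2)) 14.0
side dom [388 220  22  10 190] (array([751.3, -13.8]), array([24.3, 46.1]), np.float32(-10.8)) 11.5
side dom [368 232  68  13 624] (array([745.8, -50.2]), array([ 24.8, 144.7]), np.float32(-8.8)) 11.6
side dom [393 248  24  11 227] (array([739.7, -85.6]), array([23.5, 46.7]), np.float32(-9.4)) 12.4
side dom [241 360  48  40 329] (array([ 426.3, -274.7]), array([58.3, 78.2]), np.float32(-6.1)) 12.6
```

```bash
python3 - <<'E'
import cv2
a=cv2.imread('pics/top0.png')[150:280,190:320]
b=cv2.imread('pics/side0.png')[110:200,240:350]
a=cv2.resize(a,(520,520),interpolation=cv2.INTER_CUBIC)
cv2.imwrite('pics/crop0.png',a)
E
```

```text
(no output)
```

View pics/crop0.png

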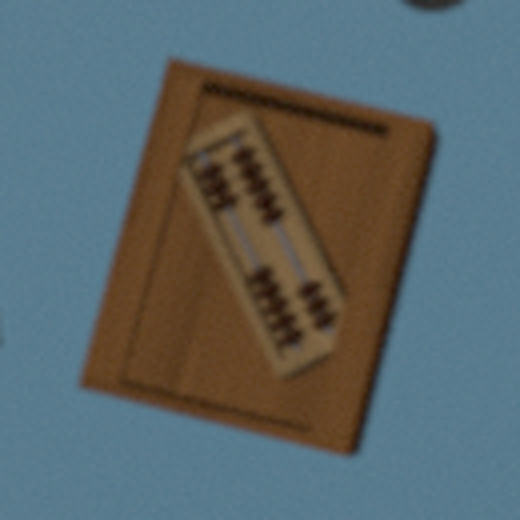

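The crop shows the counter clearly, diagonal in the case. Measured so far:
- **Case:** centre (555,219), yaw −12°
- **Counter:** centre (563,217), yaw 29°
- **Coaster:** (626,−228)

Next I check the obstacles around the start pose and the planned path.

```bash
cat > tool.py <<'E'
from h import *
from scipy.spatial.transform import Rotation as Ro
def goto(p,rpy_deg=None):
    o=get_obs();R=Ro.from_euler('xyz',o['tcp_rot'])
    print('shift m',(R.inv().apply(np.array(p)-o['tool_pos'])/1000).round(4))
    if rpy_deg is not None: print('turn deg',(R.inv()*Ro.from_euler('xyz',rpy_deg,degrees=True)).as_rotvec(degrees=True).round(2))
E
python3 - <<'E'
from tool import *
P=np.concatenate([cloud(snap(n))[lambda:0] if 0 else cloud(snap(n)).reshape(-1,3) for n in('top','side')])
for y in range(240,520,30):
    for x0,x1 in((150,350),(350,560)):
        q=P[(abs(P[:,1]-y)<15)&(P[:,0]>x0)&(P[:,0]<x1)&(P[:,2]>-50)];print(y,x0,np.percentile(q[:,2],99).round() if len(q)>20 else None,end=' | ')
goto([300,250,300]); goto([562.6,217,110],[180,0,209])
E
```

```text
240 150 36.0 | 240 350 65.0 | 270 150 34.0 | 270 350 67.0 | 300 150 5.0 | 300 350 67.0 | 330 150 5.0 | 330 350 5.0 | 360 150 328.0 | 360 350 5.0 | 390 150 335.0 | 390 350 36.0 | 420 150 351.0 | 420 350 35.0 | 450 150 430.0 | 450 350 5.0 | 480 150 441.0 | 480 350 5.0 | 510 150 337.0 | 510 350 5.0 | shift m [-0.1597 -0.1686 -0.0734]
shift m [-0.4101 -0.0828  0.1166]
turn deg [-2.000e-02 -1.000e-02 -5.506e+01]
```

```bash
python3 -m handwheel '[[[0,0,-8],[-0.04,-0.008,0],1],[[0,0,-55],[-0.41,-0.083,0.09],0.77],[[0,0,-55],[-0.41,-0.083,0.09],0.77],[[0,0,-55],[-0.41,-0.083,0.09],0.77],[[0,0,-55],[-0.41,-0.083,0.09],0.77],[[0,0,-55],[-0.41,-0.083,0.09],0.77],[[0,0,-55],[-0.41,-0.083,0.09],0.77],[[0,0,-55],[-0.41,-0.083,0.09],0.77],[[0,0,-55],[-0.41,-0.083,0.09],0.77],[[0,0,-55],[-0.41,-0.083,0.09],0.77],[[0,0,-55],[-0.41,-0.083,0.09],0.77],[[0,0,-55],[-0.41,-0.083,0.09],0.77]]'
python3 - <<'E'
from tool import *
o=get_obs();print(o['joint_positions'],o['tool_pos'],o['grip_width'])
snap('side','side1.png')
goto([562.6,217,17],[180,0,209])
im=cv2.imread('pics/side1.png')[60:220,200:400];cv2.imwrite('pics/side1c.png',cv2.resize(im,None,fx=3.5,fy=3.5,interpolation=cv2.INTER_CUBIC))
E
```

```text
time: 1.55
tool_pos: [561.7, 217.6, 136.8]
tcp_rot: [3.141, -0.0, -2.636]
contact_force: [-0.6, 1.1, 0.5]
grip_width: 70.7
finger_force: 0.0
[ 2.42175503e-01  5.61623648e-01  1.42685296e+00  6.02054063e-04
  1.15375131e+00 -1.83416014e+00] [561.68543669 217.62645421 136.77858494] 70.71274270684579
shift m [-0.0004 -0.0016  0.1201]
turn deg [0.03 0.   0.01]
```

View pics/side1c.png

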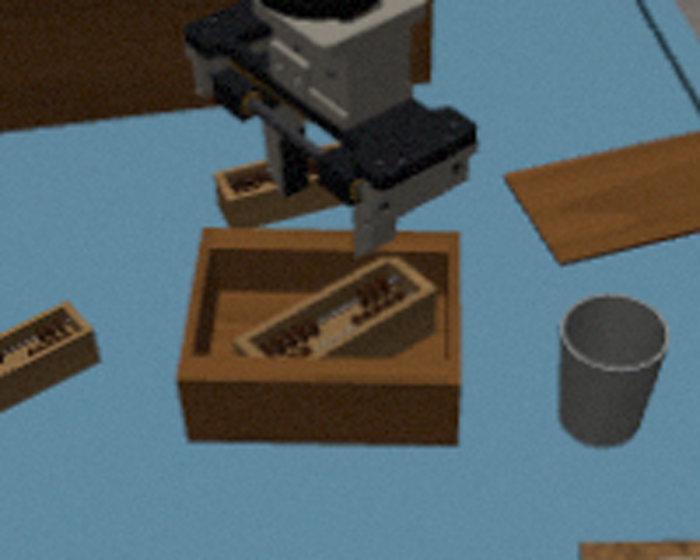

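The fingers straddle the counter (around (340,310) in the crop) and the cup is clear. Descending.

```bash
python3 -m handwheel '[[[0,0,0],[0,-0.001,0.02],0.77],[[0,0,0],[0,-0.001,0.045],0.77],[[0,0,0],[0,-0.001,0.065],0.77],[[0,0,0],[0,-0.001,0.08],0.77],[[0,0,0],[0,-0.001,0.09],0.77],[[0,0,0],[0,-0.001,0.1],0.77],[[0,0,0],[0,-0.001,0.11],0.77],[[0,0,0],[0,-0.001,0.118],0.77],[[0,0,0],[0,-0.001,0.118],0.77]]'
python3 -c "
from tool import *
print(get_obs()['contact_force'])"
```

```text
time: 2.5
tool_pos: [562.3, 216.0, 17.7]
tcp_rot: [3.141, -0.002, -2.636]
contact_force: [-0.3, -0.2, 0.5]
grip_width: 70.8
finger_force: 0.0
[-0.2658334  -0.18977218  0.45131945]
```

```bash
python3 -m handwheel '[[[0,0,0],[0,0,0],0.6],[[0,0,0],[0,0,0],0.5],[[0,0,0],[0,0,0],0.4],[[0,0,0],[0,0,0],0.4],[[0,0,0],[0,0,0],0.4],[[0,0,0],[0,0,0],0.4],[[0,0,0],[0,0,0],0.4]]'
python3 -c "
from tool import *
goto([555,219.5,17.7],[180,0,168])"
```

```text
time: 3.2
tool_pos: [563.2, 216.3, 19.3]
tcp_rot: [-3.142, 0.001, -2.637]
contact_force: [-1.2, 1.0, 5.7]
grip_width: 49.7
finger_force: 30.0
shift m [0.0056 0.0068 0.0016]
turn deg [2.000e-02 5.000e-02 4.094e+01]
```

```bash
python3 -m handwheel '[[[0,0,0],[0,0,-0.001],0.4],[[0,0,4],[0.0006,0.0007,-0.001],0.4],[[0,0,8],[0.0012,0.0014,-0.001],0.4],[[0,0,12],[0.0018,0.002,-0.001],0.4],[[0,0,16],[0.0024,0.0027,-0.001],0.4],[[0,0,20],[0.003,0.0034,-0.001],0.4],[[0,0,25],[0.0036,0.0042,-0.001],0.4],[[0,0,30],[0.0042,0.005,-0.001],0.4],[[0,0,35],[0.005,0.006,-0.001],0.4],[[0,0,41],[0.0056,0.0068,-0.001],0.4],[[0,0,41],[0.0056,0.0068,-0.001],0.4],[[0,0,41],[0.0056,0.0068,-0.001],0.4]]'
python3 - <<'E'
from m import *
c=snap('side');P=cloud(c);X,Y,Z=P[...,0],P[...,1],P[...,2]
k=((Z>44)&(Z<56.5)&(np.hypot(X-555,Y-219)<100)).astype(np.uint8);k,l,s,cc=cv2.connectedComponentsWithStats(k)
for i in range(1,k):
    if s[i,4]>40: print(s[i],rect(P[l==i]))
E
```

```text
time: 4.4
tool_pos: [554.6, 219.0, 19.3]
tcp_rot: [-3.141, -0.001, 2.934]
contact_force: [0.5, 0.5, -2.3]
grip_width: 50.1
finger_force: 30.0
[263 143  12  17 115] (array([495.8, 228.7]), array([52.2, 23.6]), np.float32(73.4))
[307 143  15  17 158] (array([605.5, 206.8]), array([53. , 34.4]), np.float32(78.6))
[262 170  59   6 217] (array([539.6, 146.4]), array([  5. , 133.7]), np.float32(-13.0))
```

```bash
python3 -m handwheel '[[[0,0,0],[0,0,-0.01],0.4],[[0,0,0],[0,0,-0.025],0.4],[[0,0,0],[0,0,-0.045],0.4],[[0,0,0],[0,0,-0.075],0.4],[[0,0,0],[0,0,-0.11],0.4],[[0,0,0],[0,0,-0.13],0.4],[[0,0,0],[0,0,-0.13],0.4],[[0,0,0],[0,0,-0.13],0.4]]'
python3 -c "
from tool import *
print(get_obs()['joint_positions'])
snap('side','side2.png')
goto([470,-60,60],[180,0,163.4]);goto([470,-60,12],[180,0,163.4])"
```

```text
time: 5.25
tool_pos: [554.4, 219.3, 149.5]
tcp_rot: [-3.142, -0.0, 2.932]
contact_force: [-0.2, 0.3, -2.4]
grip_width: 49.8
finger_force: 30.0
[ 2.48072363e-01  5.38090662e-01  1.43073791e+00  6.88322832e-05
  1.17295232e+00 -1.11285684e+00]
shift m [ 0.0237 -0.2904  0.0888]
turn deg [-0.06 -0.11  4.57]
shift m [ 0.0236 -0.2903  0.1368]
turn deg [-0.06 -0.11  4.57]
```

View pics/side2.png

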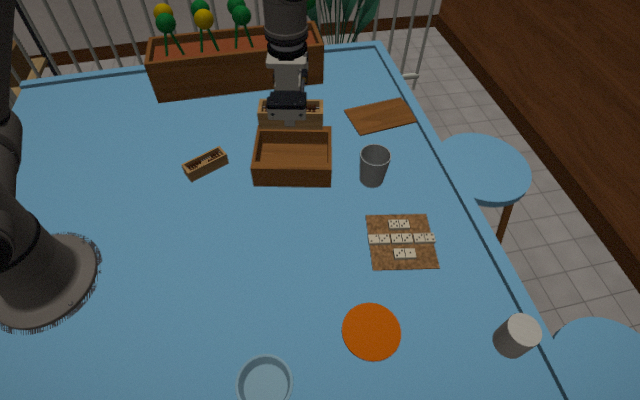

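The case is empty and the counter is held above it. Carrying it to the clear table.

```bash
python3 -m handwheel '[[[0,0,0],[0.002,-0.025,0],0.4],[[0,0,1],[0.005,-0.06,0],0.4],[[0,0,2],[0.008,-0.1,0],0.4],[[0,0,3],[0.012,-0.145,0],0.4],[[0,0,4],[0.016,-0.19,0],0.4],[[0,0,4.5],[0.02,-0.235,0.03],0.4],[[0,0,4.5],[0.024,-0.265,0.06],0.4],[[0,0,4.5],[0.024,-0.28,0.09],0.4],[[0,0,4.5],[0.024,-0.29,0.11],0.4],[[0,0,4.5],[0.024,-0.29,0.122],0.4],[[0,0,4.5],[0.024,-0.29,0.13],0.4],[[0,0,4.5],[0.024,-0.29,0.13],0.4]]'
python3 - <<'E'
from tool import *
print(get_obs()['joint_positions'],get_obs()['contact_force'])
E
```

```text
time: 6.5
tool_pos: [469.4, -58.8, 18.1]
tcp_rot: [3.141, -0.004, 2.853]
contact_force: [0.3, 0.1, -2.3]
grip_width: 49.5
finger_force: 30.0
[-2.86851251e-01  5.39783192e-01  1.90508155e+00  2.05555790e-04
  7.00576708e-01 -1.56894001e+00] [ 0.30958667  0.09915032 -2.30690779]
```

Lowering in small steps until contact, then releasing.

```bash
python3 -m handwheel '[[[0,0,0],[0,0,0.003],0.4],[[0,0,0],[0,0,0.005],0.4],[[0,0,0],[0,0,0.007],0.4],[[0,0,0],[0,0,0.008],0.4],[[0,0,0],[0,0,0.008],0.4]]'
```

```text
time: 7.0
tool_pos: [470.8, -59.1, 11.8]
tcp_rot: [3.142, 0.0, 2.853]
contact_force: [-0.7, 0.3, -1.9]
grip_width: 50.2
finger_force: 30.0
```

```bash
python3 -m handwheel '[[[0,0,0],[0,0,0.001],0.4],[[0,0,0],[0,0,0.002],0.4],[[0,0,0],[0,0,0.002],0.4]]'
```

```text
time: 7.3
tool_pos: [470.9, -59.2, 11.2]
tcp_rot: [3.142, 0.001, 2.853]
contact_force: [-4.3, 1.3, 14.0]
grip_width: 49.7
finger_force: 30.0
```

```bash
python3 -m handwheel '[[[0,0,0],[0,0,0],0.6],[[0,0,0],[0,0,0],0.8],[[0,0,0],[0,0,0],0.8],[[0,0,0],[0,0,0],0.8],[[0,0,0],[0,0,-0.03],0.8],[[0,0,0],[0,0,-0.07],0.8],[[0,0,0],[0,0,-0.12],0.8],[[0,0,0],[0,0,-0.17],0.8],[[0,0,0],[0,0,-0.2],0.8],[[0,0,0],[0,0,-0.2],0.8],[[0,0,0],[0,0,-0.2],0.8]]'
python3 - <<'E'
from m import *
from tool import goto
for n in('side','top'):
    c=snap(n);P=cloud(c);X,Y,Z=P[...,0],P[...,1],P[...,2]
    k=((Z>36)&(Z<52)&(np.hypot(X-470,Y+59)<110)).astype(np.uint8);k,l,s,cc=cv2.connectedComponentsWithStats(k)
    for i in range(1,k):
        if s[i,4]>40: print(n,s[i],rect(P[l==i]),P[l==i][:,2].mean())
# fit arm model: plane radius and z from logged (q2,q3,q5, r, z), tool down
D=[(.342674,1.524924,230.39,471.34,226.1),(.561624,1.426853,561.69,217.63,136.78),(.538091,1.430738,554.4,219.3,149.5),(.539783,1.905082,469.4,-58.8,18.1)]
o=get_obs();q=o['joint_positions'];D.append((q[1],q[2],*o['tool_pos']));print(q)
A=[];b=[];r=[]
for q2,q3,x,y,z in D:
    s=q2+q3;rp=np.sqrt(x*x+y*y-76.7**2)
    A+= [[np.sin(q2),np.sin(s),0],[np.cos(q2),np.cos(s),1]];b+=[rp,z]
x,res,_,_=np.linalg.lstsq(np.array(A),np.array(b),rcond=None);print('L1 L2 h-L3',x,np.array(A)@x-b)
E
```

```text
time: 8.4
tool_pos: [470.6, -59.2, 209.8]
tcp_rot: [3.141, 0.001, 2.853]
contact_force: [-0.4, -0.1, 0.3]
grip_width: 73.6
finger_force: 0.0
side [236 243  74  31 894] (array([471.8, -60.2]), array([ 51.8, 139. ]), np.float32(-16.9)) 41.23866206407514
top [361 269  15  19 139] (array([425.2, -34.5]), array([27.9, 38. ]), np.float32(-16.6)) 43.4104514827137
[-2.87038014e-01  2.66820287e-01  1.68653017e+00  9.82386290e-05
  1.19110947e+00 -1.56881232e+00]
L1 L2 h-L3 [ 465.60057328  375.45319977 -101.29117668] [-3.51502233  1.33291795 -6.33710613  3.70968089 -6.52208494  3.48698091
 13.41866508 -7.94198824  3.76274178 -0.58759151]
```

The counter lies flat at (471.5,−60), yaw −16.7°. For the regrasp, I'll pick it near the outer end with the tool tilted 65° inward. Swinging 90° then sets it upright with the tool tilted 25° outward.

```bash
python3 -m handwheel '[[[0,8,0],[-0.003,0,0.01],0.85],[[0,16,0],[-0.006,0,0.02],0.85],[[0,24,0],[-0.009,0,0.03],0.85],[[0,32,0],[-0.012,0,0.045],0.85],[[0,40,0],[-0.016,0,0.06],0.85],[[0,48,0],[-0.019,0,0.07],0.85],[[0,56,0],[-0.019,0,0.08],0.85],[[0,65,0],[-0.019,0,0.085],0.85],[[0,65,0],[-0.019,0,0.09],0.85],[[0,65,0],[-0.019,0,0.09],0.85],[[0,65,0],[-0.019,0,0.09],0.85],[[0,65,0],[-0.019,0,0.09],0.85]]'
python3 - <<'E'
from tool import *
from scipy.spatial.transform import Rotation as Ro
o=get_obs();print(o['joint_positions'])
R=Ro.from_euler('xyz',o['tcp_rot']).as_matrix();print(R.round(3))
goto([488.5,-65.1,26]);goto([488.5,-65.1,60])
E
```

```text
time: 9.7
tool_pos: [489.5, -64.7, 122.2]
tcp_rot: [3.141, -1.128, 2.853]
contact_force: [0.3, 0.1, 0.6]
grip_width: 77.7
finger_force: 0.0
[-2.87550160e-01  1.08880674e+00  9.07380965e-01  1.51039135e-03
  2.27335608e+00 -1.56933745e+00]
[[-0.411  0.285 -0.866]
 [ 0.122  0.959  0.257]
 [ 0.904  0.    -0.429]]
shift m [-0.0866 -0.0007  0.042 ]
shift m [-0.0559 -0.0007  0.0274]
```

```bash
python3 -m handwheel '[[[0,0,0],[-0.018,-0.0007,0.009],0.85],[[0,0,0],[-0.036,-0.0007,0.018],0.85],[[0,0,0],[-0.055,-0.0007,0.027],0.85],[[0,0,0],[-0.065,-0.0007,0.032],0.85],[[0,0,0],[-0.075,-0.0007,0.037],0.85],[[0,0,0],[-0.083,-0.0007,0.04],0.85],[[0,0,0],[-0.083,-0.0007,0.04],0.85]]'
python3 - <<'E'
from tool import *
snap('side','side3.png')
im=cv2.imread('pics/side3.png')[160:360,150:420];cv2.imwrite('pics/side3c.png',cv2.resize(im,None,fx=2.5,fy=2.5,interpolation=cv2.INTER_CUBIC))
E
```

```text
time: 10.4
tool_pos: [487.3, -64.9, 26.3]
tcp_rot: [3.141, -1.136, 2.853]
contact_force: [0.2, -1.1, 0.6]
grip_width: 78.1
finger_force: 0.0
```

View pics/side3c.png

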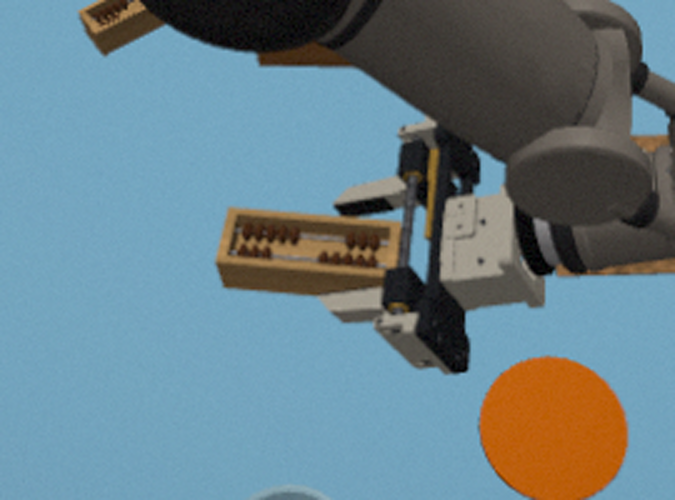

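The fingers straddle the outer half of the counter (crop ~(360,250)) and the body is clear of its end. Closing and lifting.

```bash
python3 -m handwheel '[[[0,0,0],[0,0,0],0.6],[[0,0,0],[0,0,0],0.4],[[0,0,0],[0,0,0],0.4],[[0,0,0],[0,0,0],0.4],[[0,0,0],[0,0,0],0.4],[[0,0,0],[0,0,0],0.4],[[0,0,0],[0,0,0],0.4],[[0,0,0],[0.009,0,-0.0043],0.4],[[0,0,0],[0.018,0,-0.0086],0.4],[[0,0,0],[0.036,0,-0.017],0.4],[[0,0,0],[0.036,0,-0.017],0.4]]'
python3 - <<'E'
from m import *
from tool import goto
o=get_obs();print(o['joint_positions'])
c=snap('side');P=cloud(c);X,Y,Z=P[...,0],P[...,1],P[...,2]
Q=P[(Z>70)&(Z<100)&(X>395)&(X<470)&(abs(Y+60)<60)]
A=np.c_[Q[:,:2]-Q[:,:2].mean(0),np.ones(len(Q))];print(len(Q),Q.min(0),Q.max(0),np.linalg.lstsq(A,Q[:,2],rcond=None)[0])
goto([488,-65,240],[180,0,163.4])
E
```

```text
time: 11.55
tool_pos: [488.9, -65.4, 70.5]
tcp_rot: [3.141, -1.13, 2.853]
contact_force: [-0.6, -0.4, -2.4]
grip_width: 50.2
finger_force: 30.0
[-2.88614772e-01  1.15452895e+00  9.11172071e-01  4.00531857e-04
  2.20541915e+00 -1.57047425e+00]
784 [399.29376269 -87.16961503  70.17623741] [469.86308165 -17.29734226  88.28367544] [-3.64138434e-02  1.40480882e-02  8.03090464e+01]
shift m [ 1.548e-01  1.000e-04 -7.230e-02]
turn deg [-2.000e-02 -6.477e+01  4.000e-02]
```

```bash
python3 -m handwheel '[[[0,0,0],[0.02,0,-0.009],0.4],[[0,0,0],[0.05,0,-0.023],0.4],[[0,-5,0],[0.08,0,-0.037],0.4],[[0,-12,0],[0.11,0,-0.051],0.4],[[0,-20,0],[0.135,0,-0.063],0.4],[[0,-28,0],[0.155,0,-0.072],0.4],[[0,-36,0],[0.155,0,-0.072],0.4],[[0,-44,0],[0.155,0,-0.072],0.4],[[0,-52,0],[0.155,0,-0.072],0.4],[[0,-59,0],[0.155,0,-0.072],0.4],[[0,-65,0],[0.155,0,-0.072],0.4],[[0,-65,0],[0.155,0,-0.072],0.4]]'
cat > fin.py <<'E'
from tool import *
import sys
z=float(sys.argv[1]); tilt=float(sys.argv[2])
o=get_obs();print(o['joint_positions'],o['tool_pos'])
R=Ro.from_euler('xyz',o['tcp_rot']);W=Ro.from_euler('xyz',[180,0,153.4],degrees=True)*Ro.from_rotvec([0,-tilt,0],degrees=True)
print('turn',(R.inv()*W).as_rotvec(degrees=True).round(2),'shift',(R.inv().apply(np.array([622.6,-226,z])-o['tool_pos'])/1000).round(4))
E
python3 fin.py 180 25
```

```text
time: 12.8
tool_pos: [484.6, -63.8, 239.9]
tcp_rot: [3.141, 0.001, 2.853]
contact_force: [-0.3, 0.2, -2.8]
grip_width: 50.0
finger_force: 30.0
[-2.88001051e-01  2.64493936e-01  1.59760436e+00  1.31291648e-04
  1.27889918e+00 -1.57029649e+00] [484.6015046  -63.83343429 239.85395877]
turn [  2.21 -24.9    9.91] shift [-0.1784 -0.1162  0.0599]
```

```bash
python3 -m handwheel '[[[0.2,-2,0.8],[-0.015,-0.01,0],0.4],[[0.4,-5,2],[-0.04,-0.026,0],0.4],[[0.7,-8,3.2],[-0.065,-0.043,0.005],0.4],[[1,-11,4.4],[-0.09,-0.06,0.01],0.4],[[1.3,-14,5.6],[-0.115,-0.075,0.02],0.4],[[1.6,-17,6.8],[-0.14,-0.09,0.035],0.4],[[1.9,-20,8],[-0.16,-0.104,0.05],0.4],[[2.1,-23,9.2],[-0.172,-0.112,0.056],0.4],[[2.2,-24.9,9.9],[-0.178,-0.116,0.06],0.4],[[2.2,-24.9,9.9],[-0.178,-0.116,0.06],0.4],[[2.2,-24.9,9.9],[-0.178,-0.116,0.06],0.4]]'
python3 fin.py 105 25
python3 - <<'E'
from m import *
c=snap('side','side4.png');P=cloud(c);X,Y,Z=P[...,0],P[...,1],P[...,2]
t=snap('top','top4.png')
im=cv2.imread('pics/side4.png')[150:400,250:500];im2=cv2.imread('pics/top4.png')[130:280,380:530]
cv2.imwrite('pics/c4.png',np.hstack([cv2.resize(im,(400,400)),cv2.resize(im2,(400,400))]))
E
```

```text
time: 13.9
tool_pos: [624.8, -226.8, 177.7]
tcp_rot: [-3.141, 0.432, 2.677]
contact_force: [0.6, 0.1, -2.0]
grip_width: 49.8
finger_force: 30.0
[-4.63020561e-01  4.31289858e-01  1.61827548e+00 -1.18348840e-03
  6.60009256e-01 -1.56854979e+00] [ 624.78943859 -226.77208528  177.74103148]
turn [-0.01 -0.25 -0.01] shift [ 0.0325 -0.0003  0.0651]
```

View pics/c4.png

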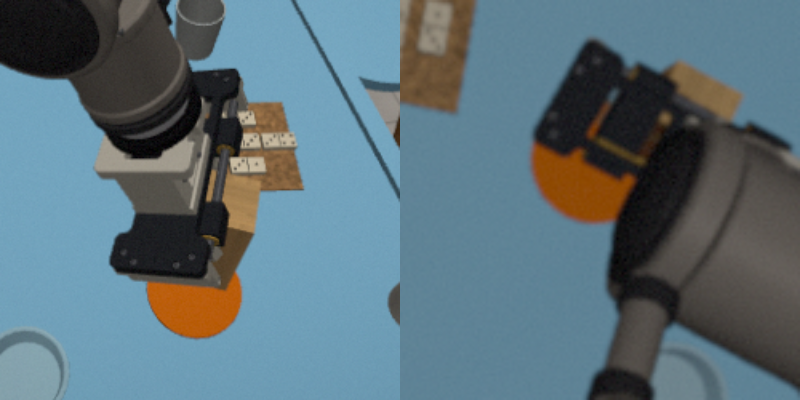

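The counter hangs upright in the fingers. Its top face shows at composite (235,195) on the left and (705,90) on the right. I measure its tilt and centre from the depth.

```bash
cat > up.py <<'E'
from m import *
import sys
zt=float(sys.argv[1])
for n in('top','side'):
    c=snap(n);P=cloud(c);im=c['image'].astype(int);X,Y,Z=P[...,0],P[...,1],P[...,2]
    hsv=cv2.cvtColor(c['image'],cv2.COLOR_RGB2HSV)
    wood=(im[...,0]-im[...,2]>25)&(hsv[...,1]<200)&(c['depth']>0)
    m=wood&(abs(Z-zt)<14)&(np.hypot(X-626,Y+228)<70)
    k,l,s,cc=cv2.connectedComponentsWithStats(m.astype(np.uint8))
    i=1+np.argmax(s[1:,4]);Q=P[l==i]
    A=np.c_[Q[:,:2]-Q[:,:2].mean(0),np.ones(len(Q))];g=np.linalg.lstsq(A,Q[:,2],rcond=None)[0]
    r=abs(Q[:,2]-A@g)<3;g=np.linalg.lstsq(A[r],Q[r,2],rcond=None)[0]
    print(n,len(Q),'plane',g.round(3),'rect',rect(Q[r]))
    m=(Z>zt-130)&(Z<zt-20)&wood&(np.hypot(X-626,Y+228)<70);Q=P[m]
    if len(Q)>100:  # vertical side face: fit normal
        q=Q-Q.mean(0);w=np.linalg.svd(q)[2][2];print('  side face n',len(Q),w.round(3),Q.mean(0).round(1))
E
python3 up.py 231
```

```text
top 276 plane [-5.00000e-03 -6.00000e-03  2.32891e+02] rect (array([ 640.2, -235.1]), array([49.6, 20.7]), np.float32(61.4))
side 745 plane [4.00000e-03 2.00000e-02 2.30541e+02] rect (array([ 637.2, -232.1]), array([51.8, 30.6]), np.float32(63.1))
  side face n 348 [-0.42  -0.908 -0.002] [ 631.  -257.3  166.1]
```

It's upright to within about 0.5°, with its centre over the coaster. The bottom is 87 mm below the TCP. Lowering.

```bash
python3 -m handwheel '[[[0,0,0],[0.008,0,0.015],0.4],[[0,0,0],[0.016,0,0.032],0.4],[[0,0,0],[0.025,0,0.05],0.4],[[0,0,0],[0.0335,0,0.065],0.4],[[0,0,0],[0.0355,0,0.069],0.4],[[0,0,0],[0.037,0,0.072],0.4],[[0,0,0],[0.0375,0,0.0735],0.4],[[0,0,0],[0.0375,0,0.0735],0.4]]'
python3 fin.py 90.7 25; python3 up.py 149
```

```text
time: 14.9
tool_pos: [623.0, -225.7, 96.7]
tcp_rot: [-3.142, 0.437, 2.677]
contact_force: [-0.1, 0.8, -2.8]
grip_width: 50.0
finger_force: 30.0
[-4.62842183e-01  5.32343346e-01  1.71588284e+00 -1.68727415e-03
  4.56254386e-01 -1.56779411e+00] [ 622.96314265 -225.73545931   96.71526988]
turn [-0.01  0.04 -0.01] shift [ 0.0027 -0.0004  0.0054]
top 247 plane [ 5.00000e-03 -1.00000e-02  1.50878e+02] rect (array([ 636.5, -233.7]), array([48.7, 22. ]), np.float32(63.1))
side 623 plane [2.00000e-03 2.00000e-02 1.48392e+02] rect (array([ 634.3, -231.6]), array([52.3, 31. ]), np.float32(64.1))
  side face n 298 [ 0.663  0.749 -0.   ] [ 628.3 -255.4   76.4]
```

```bash
python3 -m handwheel '[[[0,0,0],[0.0008,0,0.0018],0.4],[[0,0,0],[0.0017,0,0.0036],0.4],[[0,0,0],[0.0021,0,0.0045],0.4],[[0,0,0],[0.0021,0,0.0045],0.4]]'
```

```text
time: 15.4
tool_pos: [622.9, -225.7, 91.5]
tcp_rot: [3.142, 0.437, 2.677]
contact_force: [-0.3, 1.0, 2.0]
grip_width: 49.4
finger_force: 30.0
```

```bash
python3 -m handwheel '[[[0,0,0],[0.0003,0,0.0006],0.4],[[0,0,0],[0.0003,0,0.0006],0.4]]'
```

```text
time: 15.6
tool_pos: [623.0, -225.7, 91.5]
tcp_rot: [-3.142, 0.438, 2.677]
contact_force: [-3.2, 2.2, 7.3]
grip_width: 49.8
finger_force: 30.0
```

Firm contact. Opening gradually, then backing off along the tool axis.

```bash
python3 -m handwheel '[[[0,0,0],[0,0,0],0.55],[[0,0,0],[0,0,0],0.6],[[0,0,0],[0,0,0],0.7],[[0,0,0],[0,0,0],0.8],[[0,0,0],[0,0,0],0.85],[[0,0,0],[0,0,0],0.85],[[0,0,0],[0,0,0],0.85]]'
python3 up.py 146; python3 -c "
from h import *
print(get_obs()['contact_force'])"
```

```text
time: 16.3
tool_pos: [622.4, -225.5, 90.1]
tcp_rot: [-3.142, 0.436, 2.677]
contact_force: [0.2, -0.4, -0.7]
grip_width: 77.9
finger_force: 0.0
top 266 plane [-3.20000e-02  9.00000e-03  1.45712e+02] rect (array([ 636.2, -233. ]), array([48.6, 23.2]), np.float32(63.9))
  side face n 105 [ 0.686  0.684 -0.247] [ 620.6 -213.8   70. ]
side 669 plane [5.00000e-03 1.40000e-02 1.42927e+02] rect (array([ 634.3, -230.7]), array([51.8, 31.3]), np.float32(63.4))
  side face n 281 [0.953 0.302 0.032] [ 628.9 -254.    77.4]
[-0.29087469  0.32754273 -0.30752628]
```

```bash
python3 -m handwheel '[[[0,0,0],[0,0,-0.01],0.85],[[0,0,0],[0,0,-0.025],0.85],[[0,0,0],[0,0,-0.045],0.85],[[0,0,0],[0,0,-0.07],0.85],[[0,0,0],[0,0,-0.1],0.85],[[0,0,0],[0,0,-0.13],0.85],[[0,0,0],[0,0,-0.16],0.85],[[0,0,0],[0,0,-0.18],0.85],[[0,0,0],[0,0,-0.18],0.85],[[0,0,0],[0,0,-0.18],0.85]]'
python3 up.py 146; python3 s.py | grep -E 'ash \[4|cup|dom \[3|coaster'
python3 -c "
from h import *
snap('side','side5.png')"
```

```text
time: 17.4
tool_pos: [554.3, -191.3, 254.2]
tcp_rot: [-3.142, 0.437, 2.677]
contact_force: [-0.5, -1.6, 0.1]
grip_width: 77.8
finger_force: 0.0
top 520 plane [-1.00000e-02 -2.00000e-03  1.45701e+02] rect (array([ 627.5, -228. ]), array([49.2, 42.9]), np.float32(62.8))
side 945 plane [0.00000e+00 2.20000e-02 1.43024e+02] rect (array([ 628.5, -228.6]), array([50.7, 43.8]), np.float32(63.3))
  side face n 675 [-0.695 -0.718 -0.047] [ 617.7 -248.3   73.3]
top coaster [431 169  24  21 121] [ 655.8 -199.5    4. ] (array([ 656.2, -199.8]), array([18.3, 70.8]), np.float32(-47.5))
top cup [280 115  32  33 197] (array([732.9, 134.1]), array([69.1, 68. ]), np.float32(40.9)) 85.2
top dom [367 108  21  60 587] (array([744.7, -48.8]), array([ 26.5, 143.4]), np.float32(-10.0)) 14.7
top dom [355 123  13  22 196] (array([752., -12.]), array([24.7, 51. ]), np.float32(-8.0)) 14.3
top dom [386 131  14  20 192] (array([740.1, -86.4]), array([23.6, 47. ]), np.float32(-11.3)) 14.5
side coaster [343 304  57  57 918] [ 619.1 -240.3    4. ] (array([ 622.9, -231. ]), array([ 93.9, 104.9]), np.float32(-43.9))
side cup [360 144  31  25 187] (array([732.4, 133.5]), array([71.5, 68.7]), np.float32(72.2)) 82.0
side cup [363 323  28  11 134] (array([ 617.9, -250.4]), array([ 4.1, 44.1]), np.float32(-27.9)) 89.0
side ash [498 326  15  25 120] (array([ 844.8, -299.6]), array([41. ,  8.9]), np.float32(89.7)) 36.0
side dom [388 220  22  10 194] (array([751.6, -14.3]), array([23.6, 46.3]), np.float32(-11.9)) 11.6
side dom [391 232  45  13 404] (array([769.8, -54.2]), array([24.2, 95.9]), np.float32(-7.9)) 11.8
side dom [368 234  22  11 207] (array([697. , -42.3]), array([23.7, 46.7]), np.float32(-7.8)) 11.4
side dom [393 248  24  11 227] (array([739.9, -85.5]), array([23.6, 46.3]), np.float32(-10.6)) 12.3
```

View pics/side5.png

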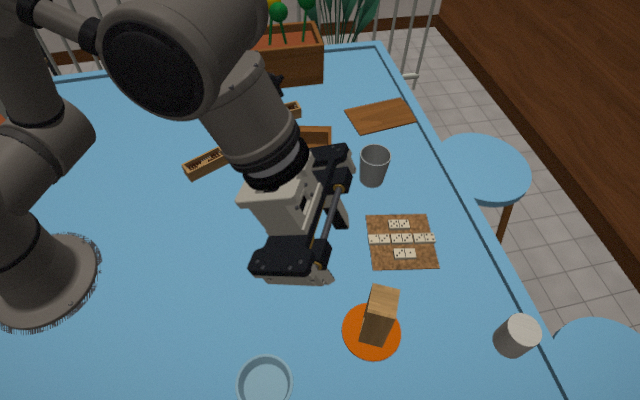

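The picture shows the counter standing upright in the middle of the coaster at (378,320). The cup, dominoes and ashtray are undisturbed, and the gripper is clear.

```bash
python3 -c "
from plant import close_job
print(close_job())"
```

```text
the job is handed in; nothing more can be done
None
```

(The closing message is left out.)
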